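# Charge the casting crucible and bring it up to the ring

### The arm

A 6-joint arm with a two-finger parallel gripper is mounted at the origin on the work surface. World frame = base frame: x ahead of the robot, y to its left, z up, the work surface at z = 0. Lengths are in m, angles in rad, forces in N, time in s.
With the tool pointing down it reaches from about 0.35 to 0.725 m from the base axis. Payload 4.3 kg.
Tool frame: the origin (TCP) lies at the very end of the fingers, on their centre line; the grasp point (between the pads) lies 19 mm behind it; z points along the fingers, y is the line along which they close (so a half turn about z gives the same grasp; the last joint's range is limited). The gripper opens to 85 mm and grips with 20 to 120 N. Pads are 22 mm wide; open, the fingers measure 114 mm over their backs; the gripper's body (76 mm by 85 mm) begins 54 mm behind the grasp point. The pads swing forward as they close: fully open they stand 13 mm farther back than shut.
Start: joints at [-0.11, 0.377, 0.081, 1.274, 0, 1.46], TCP at [0.575, 0, 0.231] pointing down, gripper open.
Joint ranges: [-2.72, 2.72], [-0.84, 1.66], [-1.02, 1.22], [-1.77, 2.12], [-1.37, 1.28], [-3.14, 3.14]. Speed limits (rad/s): [2.57, 2.57, 3.14, 3.14, 3.14, 3.14].

### API

Orientations are given as a rotation vector (axis times angle).
In Python, from bench import robot, imaging gives the robot as it stands.
- The arm moves only by the shell command python3 -m jog 'ROWS' [FORCE]. ROWS is text: rows parted by semicolons, each of 7 numbers parted by spaces: the shift along the tool's x, y, z as a fraction of full scale, then the turn, a rotation vector about the tool's x, y, z as a fraction of full scale, then the gripper command: -1 is fully open, 1 is shut, values between are in proportion. In form: x y z rx ry rz jaw; .... A call has 1 to 20 rows; each row is the pose to reach, as a shift and turn from the pose commanded when the call began, along the tool's axes at that moment; what a row does not reach only later rows make up. Full scale, the value 1, is 0.3 m for a shift and 0.5 rad for a turn. A row lasts 1/12 s, in which the tool goes at most 41.7 mm and 7.16 degrees, less where a joint would pass 70% of its speed; a pose out of reach is approached as far as the arm can. A call with a number of a shift or a turn outside -1 to 1 is refused whole. A call with a gripper value outside its range is refused whole. The fingers move at their own pace and stop on an object; FORCE is the grip in N (left out, the last holds). Time passes only in rows, so rows that repeat a pose let the fingers close. It gives the time, the measured TCP pose, the force, the opening and the grip force at its end, in the units of the state.
- robot.observe(): the state, without advancing time (a new reading comes with each control period).
- imaging.snapshot(name): name is "scene" or "side" or "wrist"; returns (picture, depth): 420x560x3 uint8, blue, green, red; 420x560 float32, m along the optical axis (not along the pixel's ray), 0 where there is no reading.
- imaging.camera_params(name): a dict with "intrinsics" (3x3 intrinsics, pixels), "eye" and "attitude" of the camera in the world. Camera axes: x right, y down, z forward; pixel columns grow to the right and rows downward; lengths in m; the calibration is good to about 2 mm. A picture is of the moment at which its call begins: read the wrist's pose just before it. camera_params takes no time and is no camera call; for the wrist camera it gives the pose at the moment of the call.
- robot.hand_in(): hands the job in; it is judged then, once.
The state is a dict: "time_s": time; "joint_pos": joint angles; "joint_vel": joint speeds; "joint_torque": joint torques, N m; "position": TCP position; "orientation": TCP orientation; "wrist_force": force on the tool from outside, world axes, zero at the start; "moment": the same for the moment, N m; "opening": opening from 0.0 (shut) to 1.0 (fully open); "grasp_force": force on a finger pad.
Only numpy, scipy, OpenCV 4.12 (cv2) and the standard library are available. Lean on these libraries where they do the work, as an engineer would, in place of code of your own. Each camera call takes 0.05 s, during which the arm holds its last target. There are 200 camera calls.

### The job

The alloy for this casting has been weighed out in the steel cup on the scale: pick up the cup, pour all six ingots into the crucible on the casting machine, and stand the empty cup back upright on the scale pan. Once the ingots are in, slide the crucible carriage along its rods until the crucible's spout is fully home against the casting ring. Leave the other things on the bench where they are.

Things in the scene. Friction and masses are not known exactly. Their poses are not given: they have to be found in the camera images.
- cup_center (a point): steel weighing cup, loose, 0.12 kg (up to a third more or less), standing on the scale and holding the six ingots: a plain round cup, 55 mm high, 44 mm across at the foot and 72 mm at the rim, walls 2 mm, with a black handle on one side. Origin on the cup's axis, half-way up (27.5 mm above its underside); z up out of the mouth; the handle lies towards -x, so +x points away from the handle.
- cup_handle (a point): centre of the cup's handle: an upright black square bar, 12 x 12 mm and 50 mm tall, joined to the cup by two short links in the cup's x-z plane; it stands 66 mm from the cup's axis (cup -x), its centre 32 mm above the cup's underside. Same axes as the cup; its two free flat sides face the cup's +y and -y. Rises and turns with the cup.
- scale_pan (a point): centre of the top face of the bench scale's round steel pan (132 mm across, 48 mm above the bench), where the cup stands. The white scale body (200 x 150 mm, 38 mm high) is fixed to the bench; z up.
- crucible_mouth (a point): centre of the open mouth, at rim height, of the clay crucible on the casting machine's carriage: outside 68 mm, inside 56 mm across, 50 mm deep; rim 169 mm above the bench. The mouth moves with the carriage. z up; its +y points along the rods towards the steel casting ring; the hub of the machine lies the other way, its top 130 mm above the bench, 120 to 140 mm from the mouth's axis at the start; the ring's top is 186 mm above the bench.
- carriage_knob (a point): centre of the black ball knob (24 mm across, 100 mm above the bench) on a thin rod (8 mm) that sticks out sideways from the crucible carriage, 85 mm from the crucible's axis, on the robot's side. Same axes as the crucible mouth: its +y is the way the carriage slides to the casting ring. Ahead of and behind it along the slide there is free room for fingers; loose things near by are at most 85 mm high.
- carriage (a joint): position of the crucible carriage along its two rods, m: 0 is farthest from the casting ring, 0.060 is the stop where the crucible's spout meets the ring (fully home). It starts between 0 and 0.02 and takes about 3 to 5 N to slide; it stays where it is left.
- ingot0_center (a point): casting-alloy ingot, loose: a short gold-coloured metal cylinder 10 mm across and 16 mm long, about 10 g, lying in the steel cup at the start. Origin at its centre.
- ingot1_center (a point): casting-alloy ingot, loose: a short gold-coloured metal cylinder 10 mm across and 16 mm long, about 10 g, lying in the steel cup at the start. Origin at its centre.
- ingot2_center (a point): casting-alloy ingot, loose: a short gold-coloured metal cylinder 10 mm across and 16 mm long, about 10 g, lying in the steel cup at the start. Origin at its centre.
- ingot3_center (a point): casting-alloy ingot, loose: a short gold-coloured metal cylinder 10 mm across and 16 mm long, about 10 g, lying in the steel cup at the start. Origin at its centre.
- ingot4_center (a point): casting-alloy ingot, loose: a short gold-coloured metal cylinder 10 mm across and 16 mm long, about 10 g, lying in the steel cup at the start. Origin at its centre.
- ingot5_center (a point): casting-alloy ingot, loose: a short gold-coloured metal cylinder 10 mm across and 16 mm long, about 10 g, lying in the steel cup at the start. Origin at its centre.
- spare_crucible_mid (a point): spare clay crucible, loose, the same size and colour as the one on the machine (68 mm across, 56 mm high, origin half-way up), standing on the bench: not part of the job
- spare_ring_mid (a point): empty steel casting ring, loose, a tube 66 mm across and 55 mm high, origin half-way up: not part of the job
- alloy_jar_mid (a point): amber jar with a black cap, loose, 60 mm across and 85 mm high, origin half-way up: not part of the job
- case_pan_mid (a point): yellow case tray with two plaster dental models, loose, 110 x 170 x 45 mm, origin half-way up: not part of the job
- brush_mid (a point): brush, loose, 170 mm long, lying flat: not part of the job
- spatula_mid (a point): spatula, loose, 180 mm long, lying flat: not part of the job
Not all that is in view belongs to the job. Leave any green or pink look-alike of the part that bears cup_center alone.

How it is judged:
On the way, in this order (a step that is already met when the one before it is completed fails the run):
1. the cup is lifted off the scale with all six ingots in it (height (world z) of cup_center above 0.105 m and distance between each of ingot0_center, ingot1_center, ingot2_center, ingot3_center, ingot4_center, ingot5_center and cup_center below 0.045 m), for 0.1 s.
2. the cup is tipped over the crucible (angle between cup_center's own z axis and vertical above 0.9 rad and horizontal distance between cup_center and crucible_mouth below 0.13 m), for 0.1 s.
3. all six ingots are in the crucible (horizontal distance between each of ingot0_center, ingot1_center, ingot2_center, ingot3_center, ingot4_center, ingot5_center and crucible_mouth below 0.029 m and z of ingot0_center in the frame of crucible_mouth between -0.06 and -0.01 m and z of ingot1_center in the frame of crucible_mouth between -0.06 and -0.01 m and z of ingot2_center in the frame of crucible_mouth between -0.06 and -0.01 m and z of ingot3_center in the frame of crucible_mouth between -0.06 and -0.01 m and z of ingot4_center in the frame of crucible_mouth between -0.06 and -0.01 m and z of ingot5_center in the frame of crucible_mouth between -0.06 and -0.01 m), for 0.2 s.
4. the crucible carriage is slid home against the casting ring (value of joint carriage above 0.0565 m), for 0.2 s.
At the end, for the whole second after the job is handed in: All six ingots lie inside the crucible (below its rim), the carriage is within 3.5 mm of its stop at the casting ring, and the empty cup stands upright (within 0.1 rad), at rest and released on the scale pan, its axis within 50 mm of the pan's centre (all of step 3 and value of joint carriage above 0.0565 m and horizontal distance between cup_center and scale_pan below 0.05 m and angle between cup_center's own z axis and vertical below 0.1 rad and z of cup_center in the frame of scale_pan between 0.023 and 0.032 m and linear speed of cup below 0.02 m/s); the robot touches nothing.
It fails at once if another thing on the bench is moved by more than 30 mm (distance of any of spare_crucible_mid, spare_ring_mid, alloy_jar_mid, case_pan_mid, brush_mid, spatula_mid from where it was at the start of the episode above 0.03 m).
It also fails if it takes over 62 s, if anything falls off the work surface, if the arm or the gripper's body presses on something with over 40 N, if the wrist force passes 120 N, or if a joint passes its speed limit or range.

## Working session

There is one attempt and no reset: what is moved stays moved. The work goes in short steps, Python scripts to look and compute and a shell command to move; the robot and the scene stay as the last step left them, time stands still between calls to the robot, and variables do not carry over. Pictures are saved under pics/ and viewed, at most 13 in all, crops included, and the job is handed in when it is done.

```bash
ls; mkdir -p pics; cat > h.py <<'E'
import numpy as np, cv2
from scipy.spatial.transform import Rotation as R
from bench import robot, imaging
def cam(n):
    p=imaging.camera_params(n); A=np.array(p["attitude"])
    if A.shape!=(3,3): A=R.from_rotvec(A).as_matrix() if A.size==3 else R.from_quat(A).as_matrix()
    return np.array(p["intrinsics"]),np.array(p["eye"]),A
def snap(n,f):
    c=cam(n); im,d=imaging.snapshot(n); cv2.imwrite(f"pics/{f}.png",im); np.savez(f"pics/{f}.npz",im=im,d=d,K=c[0],e=c[1],A=c[2]); return im,d,c
def pts(f):
    z=np.load(f"pics/{f}.npz"); d=z["d"]; K=z["K"]; v,u=np.mgrid[:d.shape[0],:d.shape[1]]
    P=np.stack([(u-K[0,2])/K[0,0]*d,(v-K[1,2])/K[1,1]*d,d],-1)@z["A"].T+z["e"]
    P[d==0]=np.nan; return P,z["im"]
E
python3 - <<'E'
from h import *
print(imaging.camera_params("scene"))
print(imaging.camera_params("wrist"))
a=snap("scene","s0")[0]; snap("side","d0")
print(robot.observe())
E
```

```text
pics
{'intrinsics': array([[386.27006453,   0.        , 278.63981857],
       [  0.        , 386.27006453, 208.053502  ],
       [  0.        ,   0.        ,   1.        ]]), 'eye': array([1.12885236, 0.8748157 , 0.84104772]), 'attitude': array([-0.80444643, -2.42505889,  1.29696445])}
{'intrinsics': array([[340.39238993,   0.        , 285.73276514],
       [  0.        , 340.39238993, 210.7854036 ],
       [  0.        ,   0.        ,   1.        ]]), 'eye': array([0.57471638, 0.08313491, 0.37288305]), 'attitude': array([ 2.81315523e+00, -4.79895800e-04, -9.68398339e-04])}
{'time_s': 0.1, 'joint_pos': array([-1.10290442e-01,  3.78041511e-01,  7.97974036e-02,  1.27440561e+00,
        2.05113051e-05,  1.46049844e+00]), 'joint_vel': array([ 0.00011386, -0.00234389,  0.00393643,  0.00139702, -0.00077243,
       -0.00113761]), 'joint_torque': array([ 1.23975104e-03, -4.64693749e+01,  2.70581460e+01,  1.20317750e-02,
       -1.20622694e-04,  2.24793462e-05]), 'position': array([5.74426035e-01, 8.15278797e-05, 2.30439584e-01]), 'orientation': array([-2.22040073e+00, -2.22041722e+00,  1.79351041e-03]), 'wrist_force': array([-0.10255967,  0.42924566, -1.1801216 ]), 'moment': array([0.04071188, 0.06362812, 0.03704493]), 'grasp_force': 0.0, 'opening': 1.0005916273811515}
```

View pics/s0.png

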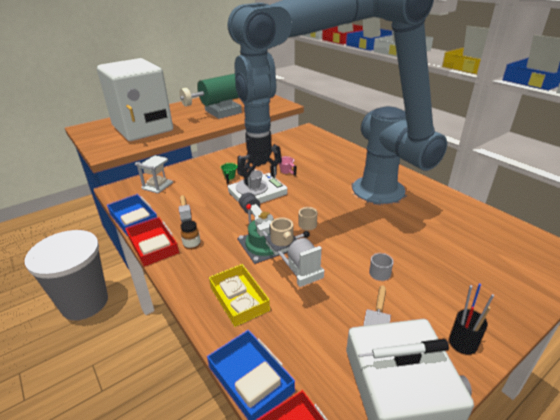

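View pics/d0.png

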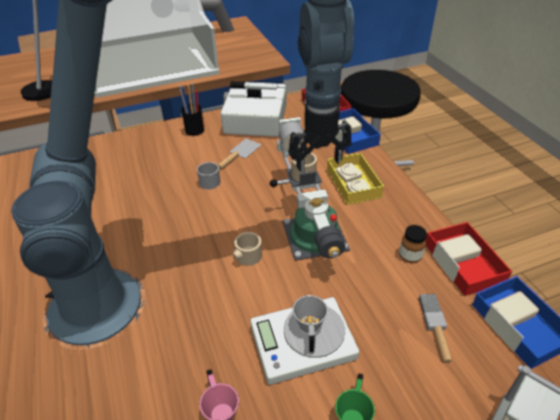

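The scene view shows the scale and cup near (257,185) and the machine near (280,235). The side view shows the cup at (310,318) with its handle at (312,340), the crucible at (303,168) and the knob at (273,184).

```bash
python3 - <<'E'
from h import *
from scipy.optimize import least_squares
P,im=pts("d0")
for u,v in [(310,318),(312,330),(312,340),(312,348),(273,184),(303,160),(303,168),(340,340),(285,340),(247,240),(325,235)]: print(u,v,P[v,u].round(3))
c=cv2.resize(im[120:390,200:400],None,fx=2.2,fy=2.2,interpolation=cv2.INTER_CUBIC)[:600]; 
P2,im2=pts("s0"); c2=cv2.resize(im2[160:290,215:345],None,fx=3,fy=3,interpolation=cv2.INTER_CUBIC)
c2=cv2.copyMakeBorder(c2,0,c.shape[0]-c2.shape[0],0,0,cv2.BORDER_CONSTANT) if c.shape[0]>c2.shape[0] else c2[:c.shape[0]]
o=np.hstack([c,c2])[:, :800]; print(c.shape,c2.shape); cv2.imwrite("pics/c0.png",o)
E
```

```text
310 318 [ 0.437 -0.268  0.069]
312 330 [ 0.42  -0.315  0.101]
312 340 [ 0.41  -0.336  0.101]
312 348 [ 0.41  -0.338  0.075]
273 184 [0.509 0.14  0.104]
303 160 [ 0.529 -0.01   0.282]
303 168 [ 0.529 -0.012  0.261]
340 340 [ 0.479 -0.329  0.049]
285 340 [ 0.375 -0.279  0.038]
247 240 [0.395 0.037 0.03 ]
325 235 [ 0.546 -0.106  0.126]
(594, 440, 3) (594, 390, 3)
```

View pics/c0.png

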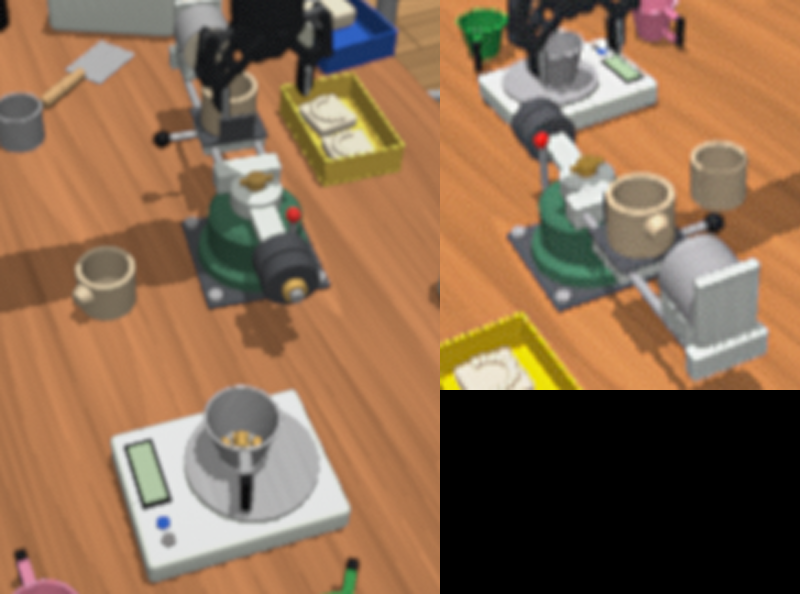

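The crop shows the cup on the pan with its handle toward the camera, the ingots inside it, and the crucible on the carriage with the knob to its left. Next I fit circles to the depth points.

```bash
python3 - <<'E'
from h import *
from scipy.optimize import least_squares
def circ(p,r):
    f=lambda c:np.hypot(p[:,0]-c[0],p[:,1]-c[1])-r
    s=least_squares(f,np.nanmean(p,0)[:2],loss="soft_l1",f_scale=.002); return s.x.round(4),len(p),np.abs(s.fun).mean().round(4)
for f in ("d0","s0"):
    P,im=pts(f); x,y,z=P[...,0],P[...,1],P[...,2]
    near=lambda a,b,r:np.hypot(x-a,y-b)<r
    cup=P[near(.43,-.27,.05)&(z>.096)&(z<.107)]
    print(f,"rim",circ(cup,.035))
    print(" zmax cup",np.nanmax(z[near(.44,-.27,.04)]))
    h=P[near(.41,-.335,.022)&(z>.085)&(z<.112)&(im.max(-1)<70)]
    print(" handle",h.mean(0).round(4) if len(h) else 0,len(h), h.min(0) if len(h) else 0,h.max(0) if len(h) else 0)
    pan=P[near(.45,-.29,.1)&(abs(z-.048)<.003)]
    if len(pan):
        import cv2; print(" pan",cv2.minEnclosingCircle(np.float32(pan[:,:2])),len(pan))
    cr=P[near(.57,.14,.09)&(z>.160)&(z<.173)&(im[...,2]>im[...,0].astype(int)+20)]
    if len(cr)>5: print(" cruc",circ(cr,.031), cr.min(0),cr.max(0))
    k=P[near(.51,.14,.03)&(z>.07)&(z<.125)&(im.max(-1)<70)]
    if len(k): print(" knob",k.mean(0),k.min(0),k.max(0))
    rg=P[near(.6,.22,.08)&(z>.178)&(z<.19)]
    if len(rg): print(" ring",rg.mean(0),rg.min(0),rg.max(0))
    hub=P[near(.57,.0,.08)&(z>.12)&(z<.134)]
    if len(hub): print(" hub",hub.mean(0),hub.min(0),hub.max(0))
E
```

```text
d0 rim (array([ 0.4348, -0.2711]), 291, np.float64(0.0021))
 zmax cup 0.1084149443143353
 handle [ 0.4093 -0.3342  0.0988] 43 [ 0.40544379 -0.3383564   0.08588412] [ 0.41473992 -0.3285839   0.1091648 ]
 pan ((0.44088315963745117, -0.28168439865112305), 0.06663376837968826) 1572
 cruc (array([0.5949, 0.1327]), 111, np.float64(0.0017)) [0.56216332 0.0972794  0.16000036] [0.6288457  0.15493149 0.17186144]
 knob [0.50968191 0.14105706 0.10722664] [0.5018139  0.13369533 0.09926042] [0.51834851 0.14833292 0.11482993]
 ring [0.61345701 0.26748402 0.18426773] [0.58656398 0.23099551 0.17802271] [0.64311007 0.29975036 0.18996448]
 hub [ 0.57895226 -0.01138006  0.12836701] [ 0.55470245 -0.06670959  0.12000045] [0.60966463 0.04626583 0.13399117]
s0 rim (array([ 0.4353, -0.2671]), 37, np.float64(0.0017))
 zmax cup 0.10505605209587277
 handle 0 0 0 0
 pan ((0.4439510405063629, -0.2768622636795044), 0.06491773575544357) 187
 cruc (array([0.5973, 0.1376]), 155, np.float64(0.002)) [0.56368833 0.10225621 0.16005737] [0.6297348  0.17828535 0.17031733]
 knob [0.51556136 0.15464489 0.10571748] [0.50716358 0.14341344 0.09788347] [0.5248194  0.16082179 0.11272213]
 ring [0.61796889 0.26473676 0.18292582] [0.59269097 0.23591507 0.17805316] [0.6394565  0.29932483 0.18968891]
 hub [ 0.58211829 -0.00773509  0.12641009] [ 0.55392597 -0.07753727  0.12002165] [0.5982643  0.02493268 0.13315038]
```

```bash
cat >> h.py <<'E'
def frame(hd,dn):  # cup-handle grasp orientation: cup +x heading hd(deg), tool dn(deg) below horizontal
    h,d=np.radians(hd),np.radians(dn); y=np.array([np.sin(h),-np.cos(h),0]); z=np.array([np.cos(d)*np.cos(h),np.cos(d)*np.sin(h),-np.sin(d)])
    return np.stack([np.cross(y,z),y,z],1)
def rel(p,M,frm=None):
    if frm is None: s=robot.observe(); frm=(np.array(s["position"]),R.from_rotvec(s["orientation"]).as_matrix())
    q,N=frm; return np.r_[N.T@(np.array(p)-q)/.3, R.from_matrix(N.T@M).as_rotvec()/.5].round(3)
E
python3 - <<'E'
from h import *
M=frame(69,45); t=M[:,2]; G=np.array([.411,-.332,.088]); T=G+.019*t-.12*t
print(T, rel(T,M)); s=robot.observe(); print(rel([.46,-.22,.24],frame(69,66)))
E
```

```text
[ 0.38540615 -0.39867425  0.15941778] [-1.329 -0.63   0.238 -0.291  1.553  0.693]
[-0.734 -0.381 -0.031 -0.157  0.829  0.721]
```

```bash
r="-0.734 -0.381 -0.031 -0.157 0.829 0.721 -1"; python3 -m jog '-0.734 -0.381 -0.1 -0.157 0.829 0.721 -1; -0.734 -0.381 -0.1 -0.157 0.829 0.721 -1; -0.734 -0.381 -0.1 -0.157 0.829 0.721 -1; -0.734 -0.381 -0.1 -0.157 0.829 0.721 -1; -0.734 -0.381 -0.1 -0.157 0.829 0.721 -1; -0.734 -0.381 -0.1 -0.157 0.829 0.721 -1; -0.734 -0.381 -0.1 -0.157 0.829 0.721 -1; -0.734 -0.381 -0.1 -0.157 0.829 0.721 -1; -0.734 -0.381 -0.1 -0.157 0.829 0.721 -1; -0.734 -0.381 -0.1 -0.157 0.829 0.721 -1' 80
python3 - <<'E'
from h import *
M=frame(69,45); t=M[:,2]; G=np.array([.411,-.332,.088]); T=G-.101*t
print(T, rel(T,M)); print(robot.observe()["joint_pos"].round(2))
E
```

```text
time_s: 0.93
position: [0.4611, -0.2187, 0.2611]
orientation: [-2.356, -1.624, -0.504]
wrist_force: [0.4, 0.3, 0.5]
opening: 0.997
grasp_force: 0.0
[ 0.38540615 -0.39867425  0.15941778] [-0.732 -0.023  0.044 -0.     0.731  0.005]
[-0.8   0.35  0.04  1.45  0.38  1.1 ]
```

```bash
python3 -m jog '-0.732 -0.023 0.044 0 0.731 0.005 -1; -0.732 -0.023 0.044 0 0.731 0.005 -1; -0.732 -0.023 0.044 0 0.731 0.005 -1; -0.732 -0.023 0.044 0 0.731 0.005 -1; -0.732 -0.023 0.044 0 0.731 0.005 -1; -0.732 -0.023 0.044 0 0.731 0.005 -1; -0.732 -0.023 0.044 0 0.731 0.005 -1; -0.732 -0.023 0.044 0 0.731 0.005 -1; -0.732 -0.023 0.044 0 0.731 0.005 -1'
python3 - <<'E'
from h import *
M=frame(69,45); t=M[:,2]; G=np.array([.411,-.332,.088])
print(rel(G+.019*t,M)); print(robot.observe()["joint_pos"].round(2))
im,d,c=snap("wrist","w1"); snap("side","d1")
P,_=pts("w1"); x,y,z=P[...,0],P[...,1],P[...,2]
h=(np.hypot(x-.411,y+.332)<.03)&(z>.08)&(z<.115)&(im.max(-1)<80)
print(h.sum(), P[h].mean(0), P[h].min(0),P[h].max(0), np.argwhere(h).mean(0))
cv2.imwrite("pics/w1v.png",im)
E
```

```text
time_s: 1.68
position: [0.3861, -0.3984, 0.1609]
orientation: [-2.109, -1.452, -0.874]
wrist_force: [0.2, 0.2, -0.4]
opening: 0.997
grasp_force: 0.0
[-0.004 -0.002  0.402  0.     0.001  0.003]
[-1.19  0.86  0.43  1.78  0.5   0.58]
398 [ 0.4102792  -0.33451885  0.098306  ] [ 0.40480633 -0.33849427  0.08021751] [ 0.41712576 -0.32623362  0.10695678] [209.26130653 284.68844221]
```

View pics/w1v.png

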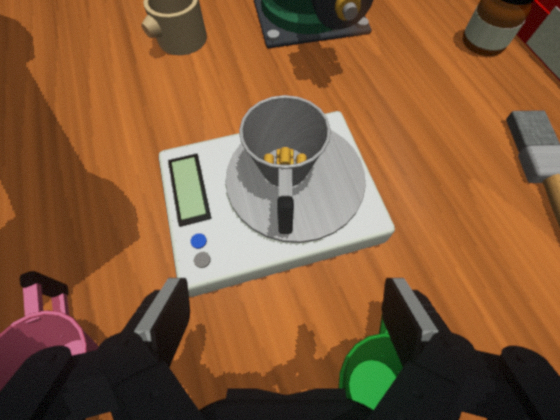

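The handle is at (285,215), centred and aligned with the fingers. The pink and green cups are below the path, so I move in and close.

```bash
python3 -m jog '0 0 0.15 0 0 0 -1; 0 0 0.25 0 0 0 -1; 0 0 0.33 0 0 0 -1; 0 0 0.402 0 0 0 -1; 0 0 0.402 0 0 0 -1; 0 0 0.402 0 0 0 0; 0 0 0.402 0 0 0 0.5; 0 0 0.402 0 0 0 1; 0 0 0.402 0 0 0 1; 0 0 0.402 0 0 0 1; 0 0 0.402 0 0 0 1; 0 0 0.402 0 0 0 1; 0 0 0.402 0 0 0 1; 0 0 0.402 0 0 0 1; 0 0 0.402 0 0 0 1' 80
python3 - <<'E'
from h import *
s=robot.observe(); p=s["position"];M=R.from_rotvec(s["orientation"]).as_matrix(); print(p,(p-.019*M[:,2]).round(4),s["grasp_force"],s["opening"],s["wrist_force"])
print((M.T@[0,0,.12/.3]).round(3))
E
```

```text
time_s: 3.03
position: [0.4153, -0.3212, 0.0748]
orientation: [-2.113, -1.449, -0.875]
wrist_force: [-1.2, -3.7, 4.6]
opening: 0.123
grasp_force: 78.3
[ 0.41531443 -0.32118953  0.07483533] [ 0.4105 -0.3337  0.0883] 78.31631541252136 0.12334552202241529 [-1.17494264 -3.72635031  4.56657122]
[ 0.283  0.    -0.283]
```

```bash
python3 -m jog '0.03 0 -0.03 0 0 0 1; 0.06 0 -0.06 0 0 0 1; 0.1 0 -0.1 0 0 0 1; 0.14 0 -0.14 0 0 0 1; 0.18 0 -0.18 0 0 0 1; 0.22 0 -0.22 0 0 0 1; 0.26 0 -0.26 0 0 0 1; 0.3 0 -0.3 0 0 0 1; 0.34 0 -0.34 0 0 0 1; 0.36 0 -0.36 0 0 0 1; 0.37 0 -0.37 0 0 0 1; 0.37 0 -0.37 0 0 0 1; 0.37 0 -0.37 0 0 0 1'
python3 - <<'E'
from h import *
s=robot.observe(); p=s["position"];M=R.from_rotvec(s["orientation"]).as_matrix(); print(p,s["joint_pos"].round(2),s["grasp_force"],s["opening"])
im,d,c=snap("wrist","w2"); snap("side","d2")
cv2.imwrite("pics/v2.png",np.hstack([im[60:330,100:480],np.load("pics/d2.npz")["im"][130:400,180:560]]))
E
```

```text
time_s: 4.12
position: [0.4152, -0.3203, 0.231]
orientation: [-2.111, -1.449, -0.874]
wrist_force: [0.6, 0.4, -2.7]
opening: 0.125
grasp_force: 78.1
[ 0.41517329 -0.3202886   0.23098432] [-1.1   0.69  0.29  1.77  0.55  0.66] 78.10137033462524 0.12464590371140595
```

View pics/v2.png

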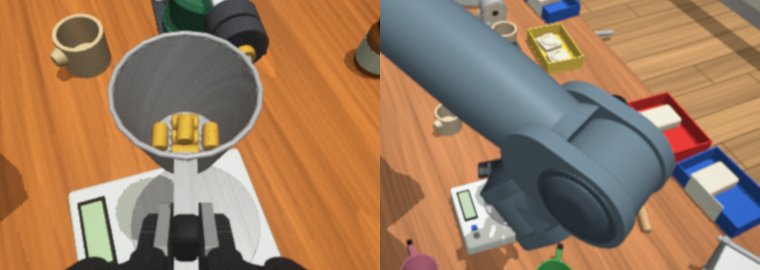

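The left half shows the wrist view: the cup is upright with the ingots at (185,130), gripped by its handle. Next I compute the pour waypoints.

```bash
cat >> h.py <<'E'
CR=np.array([.596,.135,.169])
def pour(hd,th,lip=-.012,up=.014):
    h=np.array([np.cos(np.radians(hd)),np.sin(np.radians(hd)),0]); z=np.array([0,0,1.]); a=np.radians(th)
    X=np.cos(a)*h-np.sin(a)*z; Z=np.sin(a)*h+np.cos(a)*z
    C=CR+lip*h+up*z-(.0275*Z+.036*X); return C-.0547*X-.0007*Z, frame(hd,45+th)
E
python3 - <<'E'
from h import *
s=robot.observe(); f=(np.array(s["position"]),R.from_rotvec(s["orientation"]).as_matrix())
w=[((.45,-.24,.34),frame(92,60)),((.52,-.06,.36),frame(117,75)),((.60,.08,.35),frame(140,88)),pour(150,45,up=.04),pour(150,45)]
for p,M in w:
    print(np.round(p,3),*rel(p,M,f)); f=(np.array(p),M)
E
```

```text
[ 0.45 -0.24  0.34] 0.464 0.012 -0.052 0.491 -0.518 -0.642
[ 0.52 -0.06  0.36] 0.546 0.254 0.238 0.335 -0.515 -0.809
[0.6  0.08 0.35] 0.276 0.449 0.108 0.119 -0.448 -0.796
[0.679 0.087 0.253] -0.198 0.187 0.316 0.006 -0.07 -0.349
[0.679 0.087 0.227] -0.0 0.0 0.087 0.0 0.0 0.0
```

```bash
python3 -m jog '0.06 0 -0.01 0.06 -0.06 -0.08 1; 0.12 0 -0.01 0.12 -0.13 -0.16 1; 0.19 0 -0.02 0.2 -0.21 -0.26 1; 0.26 0.01 -0.03 0.28 -0.29 -0.36 1; 0.33 0.01 -0.04 0.35 -0.37 -0.46 1; 0.4 0.01 -0.05 0.42 -0.45 -0.56 1; 0.44 0.01 -0.05 0.47 -0.49 -0.61 1; 0.464 0.012 -0.052 0.491 -0.518 -0.642 1; 0.464 0.012 -0.052 0.491 -0.518 -0.642 1'
python3 -m jog '0.06 0.03 0.02 0.04 -0.06 -0.09 1; 0.12 0.06 0.05 0.08 -0.12 -0.18 1; 0.19 0.09 0.08 0.12 -0.18 -0.28 1; 0.27 0.12 0.12 0.16 -0.25 -0.4 1; 0.35 0.16 0.15 0.21 -0.33 -0.52 1; 0.43 0.2 0.19 0.26 -0.41 -0.64 1; 0.5 0.23 0.22 0.31 -0.47 -0.74 1; 0.546 0.254 0.238 0.335 -0.515 -0.809 1; 0.546 0.254 0.238 0.335 -0.515 -0.809 1'
python3 - <<'E'
from h import *
s=robot.observe(); f=(np.array(s["position"]),R.from_rotvec(s["orientation"]).as_matrix()); print(s["joint_pos"].round(2))
for p,M in [((.60,.08,.35),frame(140,88)),pour(150,45,up=.04),pour(150,45)]:
    print(np.round(p,3),*rel(p,M,f)); f=(np.array(p),M)
E
```

```text
time_s: 4.97
position: [0.451, -0.2389, 0.3418]
orientation: [-1.889, -1.962, -0.506]
wrist_force: [-0.2, 0.2, -0.5]
opening: 0.122
grasp_force: 78.1
time_s: 5.72
position: [0.5206, -0.057, 0.36]
orientation: [-1.516, -2.486, -0.201]
wrist_force: [-0.5, -0.4, -1.5]
opening: 0.123
grasp_force: 78.2
[-0.34  0.44  0.48  1.8   0.18  0.74]
[0.6  0.08 0.35] 0.266 0.444 0.106 0.119 -0.448 -0.787
[0.679 0.087 0.253] -0.198 0.187 0.316 0.006 -0.07 -0.349
[0.679 0.087 0.227] -0.0 0.0 0.087 0.0 0.0 0.0
```

```bash
python3 -m jog '0.04 0.06 0.01 0.02 -0.06 -0.1 1; 0.08 0.13 0.03 0.03 -0.13 -0.22 1; 0.13 0.21 0.05 0.05 -0.21 -0.36 1; 0.18 0.3 0.07 0.08 -0.3 -0.52 1; 0.23 0.38 0.09 0.1 -0.38 -0.66 1; 0.26 0.43 0.1 0.115 -0.43 -0.76 1; 0.266 0.444 0.106 0.119 -0.448 -0.787 1; 0.266 0.444 0.106 0.119 -0.448 -0.787 1'
python3 -m jog '-0.05 0.05 0.07 0 -0.02 -0.09 1; -0.1 0.1 0.16 0 -0.04 -0.18 1; -0.15 0.15 0.24 0 -0.06 -0.27 1; -0.19 0.18 0.3 0 -0.07 -0.34 1; -0.198 0.187 0.316 0 -0.07 -0.349 1; -0.198 0.187 0.316 0 -0.07 -0.349 1; -0.198 0.187 0.316 0 -0.07 -0.349 1'
python3 - <<'E'
from h import *
s=robot.observe(); f=(np.array(s["position"]),R.from_rotvec(s["orientation"]).as_matrix()); print(s["joint_pos"].round(2))
snap("wrist","w3");im,_,_=snap("side","d3")
a=np.load("pics/w3.npz")["im"]; b=cv2.resize(im[60:260,220:400],(378,420)); cv2.imwrite("pics/v3.png",np.hstack([a,b])[:,140:])
P,im=pts("w3"); x,y,z=P[...,0],P[...,1],P[...,2]
cr=P[(np.hypot(x-.596,y-.135)<.05)&(z>.162)&(z<.172)]; 
if len(cr)>20: print(len(cr),cr.min(0),cr.max(0))
E
```

```text
time_s: 6.38
position: [0.5997, 0.0766, 0.3484]
orientation: [-1.068, -2.916, -0.014]
wrist_force: [-1.1, -0.5, -1.5]
opening: 0.125
grasp_force: 78.3
time_s: 6.97
position: [0.6783, 0.0811, 0.2539]
orientation: [0.825, 3.031, 0.001]
wrist_force: [-0.4, -1.4, -0.8]
opening: 0.124
grasp_force: 78.3
[0.03 0.63 0.54 1.48 0.   0.56]
2673 [0.5620946  0.10128993 0.1620087 ] [0.62717418 0.1747103  0.1710041 ]
```

View pics/v3.png

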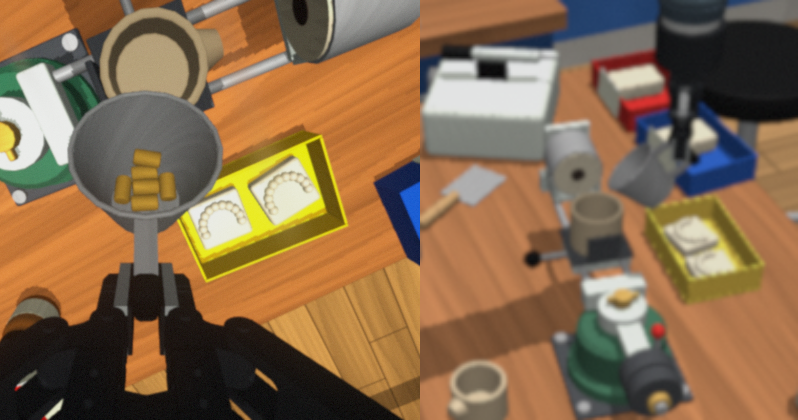

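The left half shows the crucible mouth centred at (155,62), just ahead of the cup, with all ingots still in the cup at (146,180). I refit the crucible from this view.

```bash
python3 - <<'E'
from h import *
from scipy.optimize import least_squares
P,im=pts("w3"); x,y,z=P[...,0],P[...,1],P[...,2]
for c in [(.595,.135)]:
    p=P[(np.hypot(x-c[0],y-c[1])<.042)&(z>.164)&(z<.173)&(im[...,2]>im[...,0].astype(int)+15)]
    q=p[(p[:,1]<.16)]
    s=least_squares(lambda c:np.hypot(q[:,0]-c[0],q[:,1]-c[1])-.031,c,loss="soft_l1",f_scale=.002); print(s.x,len(q),np.median(p[:,2]))
# cup rim: project expected rim vs. depth: fit cup pose centre
st=robot.observe(); M=R.from_rotvec(st["orientation"]).as_matrix(); T=st["position"]
hd=np.degrees(np.arctan2(-M[0,1]*-1,-M[1,1])); print("heading",hd)
h=np.array([np.cos(np.radians(150)),np.sin(np.radians(150)),0]); a=np.radians(45); Zw=np.array([0,0,1.])
X=np.cos(a)*h-np.sin(a)*Zw; Z=np.sin(a)*h+np.cos(a)*Zw; Y=np.cross(Z,X)
C=T+.0547*X+.0007*Z
L=(P-C)@np.stack([X,Y,Z],1)
rim=L[(np.hypot(L[...,0],L[...,1])<.05)&(np.hypot(L[...,0],L[...,1])>.025)&(L[...,2]>.020)&(L[...,2]<.036)]
print(len(rim),rim.min(0),rim.max(0)); s=least_squares(lambda c:np.hypot(rim[:,0]-c[0],rim[:,1]-c[1])-.034,(0,0),loss="soft_l1",f_scale=.002); print(s.x)
rim2=rim[rim[:,2]>.024]; A=np.c_[rim2[:,:2],np.ones(len(rim2))]; print(np.linalg.lstsq(A,rim2[:,2],rcond=None)[0])
E
```

```text
[0.59646774 0.13448224] 1820 0.16848727540943204
heading 149.64294939515432
5388 [-0.04992244 -0.03550774  0.02000251] [0.03858584 0.03778089 0.02882761]
[0.00036789 0.00120762]
[0.00264798 0.00239472 0.02627689]
```

```bash
sed -i 's/CR=np.array.*/CR=np.array([.5965,.1345,.169])/' h.py; python3 - <<'E'
from h import *
s=robot.observe(); print(s["position"],s["joint_vel"].round(3))
f=(np.array(s["position"]),R.from_rotvec(s["orientation"]).as_matrix())
for th in (45,52,59,66,73): print(th,*rel(*pour(150,th,up=.02),f))
f=pour(150,73,up=.02); print()
for th in (78,83,88,93,98): print(th,*rel(*pour(150,th,up=.016),f))
f=pour(150,98,up=.016); print()
for th in (103,108,113,118,124): print(th,*rel(*pour(150,th,up=.016),f))
E
```

```text
[0.67899241 0.08195777 0.25581082] [ 0.012 -0.01   0.006 -0.005  0.    -0.003]
45 0.006 0.014 0.075 0.006 0.006 -0.012
52 0.026 0.014 0.042 0.005 -0.238 -0.013
59 0.05 0.014 0.012 0.004 -0.482 -0.013
66 0.077 0.014 -0.015 0.003 -0.727 -0.013
73 0.107 0.014 -0.039 0.002 -0.971 -0.014

78 0.02 -0.0 -0.012 -0.0 -0.175 0.0
83 0.036 -0.0 -0.035 0.0 -0.349 0.0
88 0.054 0.0 -0.056 -0.0 -0.524 0.0
93 0.074 -0.0 -0.075 0.0 -0.698 0.0
98 0.095 -0.0 -0.093 -0.0 -0.873 0.0

103 0.014 -0.0 -0.024 0.0 -0.175 -0.0
108 0.03 0.0 -0.046 0.0 -0.349 -0.0
113 0.048 -0.0 -0.068 0.0 -0.524 -0.0
118 0.067 -0.0 -0.087 0.0 -0.698 0.0
124 0.093 -0.0 -0.108 0.0 -0.908 0.0
```

```bash
python3 -m jog '0.006 0.014 0.03 0.006 0.006 -0.012 1; 0.006 0.014 0.06 0.006 0.006 -0.012 1; 0.006 0.014 0.075 0.006 0.006 -0.012 1; 0.016 0.014 0.058 0.005 -0.12 -0.012 1; 0.026 0.014 0.042 0.005 -0.238 -0.013 1; 0.038 0.014 0.027 0.005 -0.36 -0.013 1; 0.05 0.014 0.012 0.004 -0.482 -0.013 1; 0.063 0.014 -0.002 0.004 -0.6 -0.013 1; 0.077 0.014 -0.015 0.003 -0.727 -0.013 1; 0.092 0.014 -0.027 0.002 -0.85 -0.013 1; 0.107 0.014 -0.039 0.002 -0.971 -0.014 1; 0.107 0.014 -0.039 0.002 -0.971 -0.014 1; 0.107 0.014 -0.039 0.002 -0.971 -0.014 1; 0.107 0.014 -0.039 0.002 -0.971 -0.014 1'
python3 - <<'E'
from h import *
s=robot.observe(); print(s["joint_pos"].round(2))
f=(np.array(s["position"]),R.from_rotvec(s["orientation"]).as_matrix()); print(rel(*pour(150,73,up=.02),f))
for th in (78,83,88,93,98): print(th,*rel(*pour(150,th,up=.016),f))
E
```

```text
time_s: 8.23
position: [0.6538, 0.1027, 0.2661]
orientation: [0.687, 2.576, -0.171]
wrist_force: [0.4, -0.3, -1.8]
opening: 0.126
grasp_force: 78.4
[ 0.21  0.24 -0.14  0.82 -0.32  0.67]
[-0.002 -0.004 -0.004  0.001 -0.004  0.004]
78 0.018 -0.004 -0.016 0.001 -0.179 0.004
83 0.034 -0.004 -0.039 0.002 -0.353 0.004
88 0.052 -0.004 -0.06 0.002 -0.528 0.004
93 0.072 -0.003 -0.079 0.002 -0.702 0.004
98 0.093 -0.003 -0.097 0.002 -0.877 0.004
```

```bash
python3 -m jog '0.009 -0.004 -0.008 0 -0.09 0.004 1; 0.018 -0.004 -0.016 0 -0.179 0.004 1; 0.026 -0.004 -0.027 0 -0.266 0.004 1; 0.034 -0.004 -0.039 0 -0.353 0.004 1; 0.043 -0.004 -0.05 0 -0.44 0.004 1; 0.052 -0.004 -0.06 0 -0.528 0.004 1; 0.057 -0.004 -0.065 0 -0.57 0.004 1; 0.062 -0.004 -0.07 0 -0.615 0.004 1; 0.067 -0.004 -0.075 0 -0.66 0.004 1; 0.072 -0.003 -0.079 0 -0.702 0.004 1; 0.077 -0.003 -0.083 0 -0.745 0.004 1; 0.082 -0.003 -0.088 0 -0.79 0.004 1; 0.088 -0.003 -0.092 0 -0.83 0.004 1; 0.093 -0.003 -0.097 0 -0.877 0.004 1; 0.093 -0.003 -0.097 0 -0.877 0.004 1; 0.093 -0.003 -0.097 0 -0.877 0.004 1'
python3 - <<'E'
from h import *
s=robot.observe(); print(s["joint_pos"].round(2))
f=(np.array(s["position"]),R.from_rotvec(s["orientation"]).as_matrix()); print(rel(*pour(150,98,up=.016),f))
for th in (103,108,113,118,124): print(th,*rel(*pour(150,th,up=.016),f))
im,_,_=snap("wrist","w4"); i2,_,_=snap("side","d4"); i3,_,_=snap("scene","s4")
cv2.imwrite("pics/v4.png",np.hstack([cv2.resize(im,(400,300)),cv2.resize(i3[180:300,220:340],(300,300))]))
E
```

```text
time_s: 9.57
position: [0.6206, 0.1209, 0.2781]
orientation: [0.578, 2.157, -0.288]
wrist_force: [0.2, -0.2, -1.5]
opening: 0.122
grasp_force: 78.6
[ 0.41  0.08 -0.6   0.23 -0.7   0.68]
[-0.001 -0.001 -0.002  0.001 -0.001 -0.   ]
103 0.013 -0.001 -0.026 0.001 -0.176 -0.0
108 0.029 -0.001 -0.049 0.001 -0.35 -0.0
113 0.047 -0.001 -0.07 0.001 -0.525 -0.0
118 0.066 -0.001 -0.089 0.001 -0.7 -0.0
124 0.092 -0.001 -0.11 0.001 -0.909 -0.0
```

View pics/v4.png

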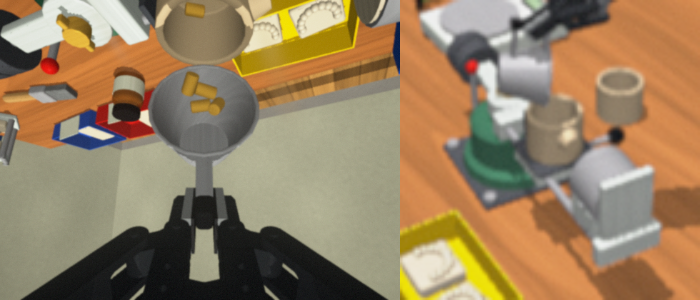

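The wrist view shows an ingot already in the crucible at (195,10) and others sliding near (205,95). I carry on tipping.

```bash
python3 -m jog '0.004 0 -0.009 0 -0.06 0 1; 0.009 0 -0.017 0 -0.12 0 1; 0.013 0 -0.026 0 -0.176 0 1; 0.018 0 -0.034 0 -0.235 0 1; 0.024 0 -0.042 0 -0.29 0 1; 0.029 0 -0.049 0 -0.35 0 1; 0.035 0 -0.056 0 -0.41 0 1; 0.041 0 -0.063 0 -0.47 0 1; 0.047 0 -0.07 0 -0.525 0 1; 0.053 0 -0.076 0 -0.58 0 1; 0.06 0 -0.083 0 -0.64 0 1; 0.066 0 -0.089 0 -0.7 0 1; 0.074 0 -0.096 0 -0.77 0 1; 0.083 0 -0.103 0 -0.84 0 1; 0.092 0 -0.11 0 -0.909 0 1; 0.092 0 -0.11 0 -0.909 0 1; 0.092 0 -0.11 0 -0.909 0 1; 0.092 0 -0.11 0 -0.909 0 1'
python3 - <<'E'
from h import *
s=robot.observe(); print(s["joint_pos"].round(2))
f=(np.array(s["position"]),R.from_rotvec(s["orientation"]).as_matrix()); print(rel(*pour(150,124,up=.016),f))
im,_,_=snap("wrist","w5"); i3,_,_=snap("scene","s5"); i2,_,_=snap("side","d5")
cv2.imwrite("pics/v5.png",np.hstack([cv2.resize(im,(500,375)),cv2.resize(i3[180:300,220:316],(300,375))]))
E
```

```text
time_s: 11.22
position: [0.585, 0.1451, 0.2775]
orientation: [0.464, 1.72, -0.382]
wrist_force: [-0.1, 0.4, -1.3]
opening: 0.12
grasp_force: 78.6
[ 0.6   0.26 -1.02 -0.84 -1.09  0.39]
[ 0.005 -0.011  0.001 -0.006 -0.005 -0.001]
```

View pics/v5.png

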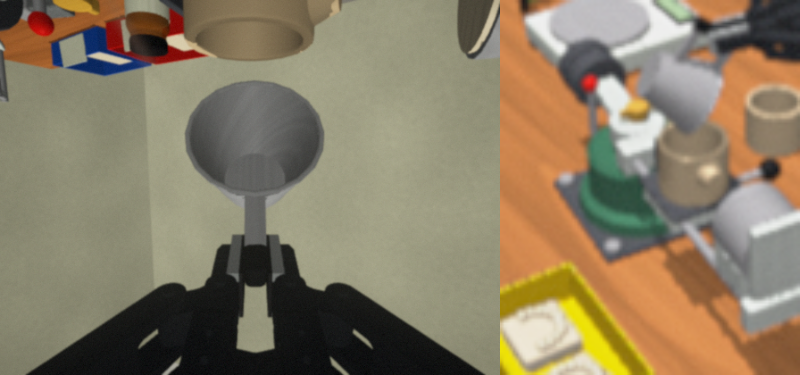

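The cup is empty. I reverse the motion and check the crucible on the way back.

```bash
python3 - <<'E'
from h import *
s=robot.observe(); f=(np.array(s["position"]),R.from_rotvec(s["orientation"]).as_matrix())
w=[pour(150,111,up=.022),pour(150,98,up=.03)]
for x in w: print(*rel(*x,f))
f=w[1]
for th in (86,73): print(*rel(*pour(150,th,up=.045),f))
f=pour(150,73,up=.045); print(*rel((.63,.09,.34),frame(145,98),f))
E
```

```text
-0.039 -0.01 0.064 -0.006 0.45 -0.004
-0.075 -0.01 0.13 -0.006 0.904 -0.004
-0.064 0.0 0.031 0.0 0.419 0.0
-0.076 0.0 0.102 0.0 0.873 -0.0
-0.032 -0.073 -0.162 0.054 0.698 0.167
```

```bash
python3 -m jog '-0.013 -0.003 0.021 0 0.15 0 1; -0.026 -0.006 0.042 0 0.3 0 1; -0.039 -0.01 0.064 -0.006 0.45 -0.004 1; -0.051 -0.01 0.086 -0.006 0.6 -0.004 1; -0.063 -0.01 0.108 -0.006 0.75 -0.004 1; -0.075 -0.01 0.13 -0.006 0.904 -0.004 1; -0.075 -0.01 0.13 -0.006 0.904 -0.004 1; -0.075 -0.01 0.13 -0.006 0.904 -0.004 1'
python3 -m jog '-0.032 0 0.015 0 0.21 0 1; -0.064 0 0.031 0 0.419 0 1; -0.07 0 0.067 0 0.65 0 1; -0.076 0 0.102 0 0.873 0 1; -0.076 0 0.102 0 0.873 0 1; -0.076 0 0.102 0 0.873 0 1'
python3 -m jog '-0.01 -0.024 -0.054 0.018 0.233 0.056 1; -0.02 -0.048 -0.11 0.036 0.466 0.11 1; -0.032 -0.073 -0.162 0.054 0.698 0.167 1; -0.032 -0.073 -0.162 0.054 0.698 0.167 1; -0.032 -0.073 -0.162 0.054 0.698 0.167 1; -0.032 -0.073 -0.162 0.054 0.698 0.167 1'
python3 - <<'E'
from h import *
s=robot.observe(); f=(np.array(s["position"]),R.from_rotvec(s["orientation"]).as_matrix()); print(s["joint_pos"].round(2))
im,_,_=snap("wrist","w6"); i3,_,_=snap("scene","s6"); cv2.imwrite("pics/v6.png",im)
for p,M in [((.52,-.06,.36),frame(120,78)),((.45,-.24,.34),frame(94,60)),((.4152,-.3203,.231),frame(69,45))]:
    print(*rel(p,M,f)); f=(np.array(p),M)
E
```

```text
time_s: 12.03
position: [0.6221, 0.1207, 0.2959]
orientation: [0.58, 2.15, -0.285]
wrist_force: [-0.6, -0.2, -1.5]
opening: 0.121
grasp_force: 78.6
time_s: 12.53
position: [0.6543, 0.1015, 0.2895]
orientation: [0.689, 2.573, -0.174]
wrist_force: [0.4, 0.2, -1.5]
opening: 0.12
grasp_force: 78.5
time_s: 13.03
position: [0.6298, 0.0912, 0.3371]
orientation: [0.9, 2.869, -0.065]
wrist_force: [-0.3, 0.3, -2.0]
opening: 0.124
grasp_force: 78.5
[ 0.09  0.42  0.41  1.45 -0.09  0.69]
0.002 -0.623 -0.076 -0.033 0.689 0.882
-0.408 -0.502 -0.019 -0.327 0.617 0.851
-0.406 -0.134 0.185 -0.533 0.515 0.694
```

View pics/v6.png

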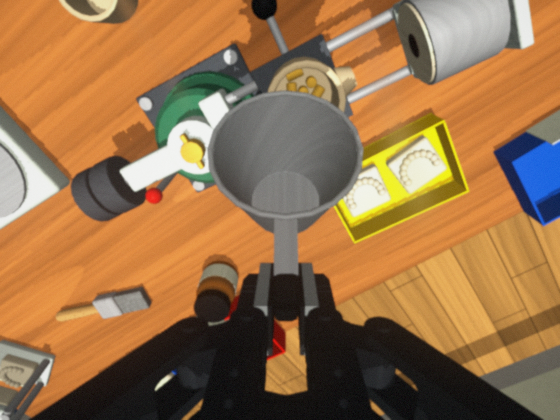

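The cup is empty, the ingots lie in the crucible at (305,85), and none are visible outside. I head back to the scale.

```bash
python3 -m jog '0 -0.1 -0.01 0 0.11 0.14 1; 0 -0.21 -0.02 -0.01 0.23 0.3 1; 0 -0.33 -0.04 -0.02 0.36 0.46 1; 0 -0.45 -0.05 -0.03 0.5 0.64 1; 0 -0.55 -0.07 -0.03 0.61 0.78 1; 0.002 -0.623 -0.076 -0.033 0.689 0.882 1; 0.002 -0.623 -0.076 -0.033 0.689 0.882 1; 0.002 -0.623 -0.076 -0.033 0.689 0.882 1'
python3 -m jog '-0.07 -0.08 0 -0.05 0.1 0.14 1; -0.14 -0.17 -0.01 -0.11 0.21 0.29 1; -0.22 -0.27 -0.01 -0.18 0.33 0.46 1; -0.3 -0.37 -0.01 -0.24 0.45 0.63 1; -0.37 -0.45 -0.02 -0.3 0.56 0.77 1; -0.408 -0.502 -0.019 -0.327 0.617 0.851 1; -0.408 -0.502 -0.019 -0.327 0.617 0.851 1; -0.408 -0.502 -0.019 -0.327 0.617 0.851 1'
python3 -m jog '-0.08 -0.03 0.04 -0.1 0.1 0.14 1; -0.17 -0.06 0.08 -0.22 0.22 0.29 1; -0.26 -0.09 0.12 -0.34 0.33 0.44 1; -0.35 -0.12 0.16 -0.46 0.44 0.6 1; -0.406 -0.134 0.185 -0.533 0.515 0.694 1; -0.406 -0.134 0.185 -0.533 0.515 0.694 1; -0.406 -0.134 0.185 -0.533 0.515 0.694 1; -0.406 -0.134 0.185 -0.533 0.515 0.694 1; -0.406 -0.134 0.185 -0.533 0.515 0.694 1'
python3 - <<'E'
from h import *
M=R.from_rotvec([-2.113,-1.449,-.875]).as_matrix()   # orientation at the grasp
print(robot.observe()["joint_pos"].round(2)); print(*rel((.416,-.324,.105),M)); print(*rel((.416,-.324,.0755),M))
E
```

```text
time_s: 13.8
position: [0.5188, -0.0613, 0.3608]
orientation: [-1.482, -2.557, -0.156]
wrist_force: [0.6, 0.9, -1.4]
opening: 0.124
grasp_force: 78.5
time_s: 14.47
position: [0.4492, -0.2406, 0.3403]
orientation: [-1.853, -1.983, -0.497]
wrist_force: [0.4, 0.4, -0.3]
opening: 0.124
grasp_force: 78.6
time_s: 15.22
position: [0.4158, -0.3194, 0.2345]
orientation: [-2.109, -1.455, -0.873]
wrist_force: [0.3, -0.1, -1.1]
opening: 0.119
grasp_force: 78.6
[-1.1   0.68  0.3   1.77  0.55  0.66]
-0.315 0.005 0.296 -0.005 0.002 0.008
-0.384 0.005 0.366 -0.005 0.002 0.008
```

```bash
python3 -m jog '-0.08 0 0.08 0 0 0 1; -0.16 0 0.16 0 0 0 1; -0.24 0.005 0.23 -0.005 0 0.008 1; -0.29 0.005 0.28 -0.005 0.002 0.008 1; -0.33 0.005 0.31 -0.005 0.002 0.008 1; -0.35 0.005 0.33 -0.005 0.002 0.008 1; -0.36 0.005 0.345 -0.005 0.002 0.008 1; -0.37 0.005 0.353 -0.005 0.002 0.008 1; -0.375 0.005 0.358 -0.005 0.002 0.008 1; -0.38 0.005 0.362 -0.005 0.002 0.008 1; -0.384 0.005 0.366 -0.005 0.002 0.008 1; -0.384 0.005 0.366 -0.005 0.002 0.008 1; -0.384 0.005 0.366 -0.005 0.002 0.008 1'
```

```text
time_s: 16.3
position: [0.4144, -0.3254, 0.0747]
orientation: [-2.116, -1.442, -0.878]
wrist_force: [-1.0, -1.7, 4.1]
opening: 0.125
grasp_force: 79.4
```

```bash
python3 -m jog '0 0 0 0 0 0 0.6; 0 0 0 0 0 0 0.4; 0 0 0 0 0 0 0; 0 0 0 0 0 0 -0.5; 0 0 0 0 0 0 -1; 0 0 0 0 0 0 -1; 0 0 0 0 0 0 -1; 0 0 0 0 0 0 -1; 0 0 -0.05 0 0 0 -1; 0 0 -0.12 0 0 0 -1; 0 0 -0.22 0 0 0 -1; 0 0 -0.33 0 0 0 -1; 0 0 -0.42 0 0 0 -1; 0 0 -0.42 0 0 0 -1; 0 0 -0.42 0 0 0 -1'
python3 - <<'E'
from h import *
im,_,_=snap("wrist","w7"); P,_=pts("w7"); x,y,z=P[...,0],P[...,1],P[...,2]
r=P[(np.hypot(x-.435,y+.272)<.05)&(z>.098)]; print(len(r),r.mean(0),r.min(0),r.max(0))
cv2.imwrite("pics/v7.png",im)
f=robot.observe(); f=(np.array(f["position"]),R.from_rotvec(f["orientation"]).as_matrix())
for p,M in [((.42,-.33,.27),frame(69,60)),((.46,-.18,.27),frame(90,80)),((.48,.0,.27),frame(81,90)),((.505,.105,.2),frame(81,90))]:
    print(*rel(p,M,f)); f=(np.array(p),M)
E
```

```text
time_s: 17.55
position: [0.3816, -0.4094, 0.1627]
orientation: [-2.117, -1.442, -0.877]
wrist_force: [0.3, 0.4, -0.7]
opening: 1.003
grasp_force: 0.0
1613 [ 0.4346804  -0.27324632  0.10253201] [ 0.39776757 -0.32010796  0.09802002] [ 0.47082769 -0.23724071  0.10656975]
0.459 0.023 -0.05 0.007 -0.526 -0.013
0.446 -0.055 0.257 0.252 -0.69 -0.692
0.591 0.067 0.104 -0.027 -0.348 0.313
0.359 0.028 0.233 0.0 0.0 0.0
```

View pics/v7.png

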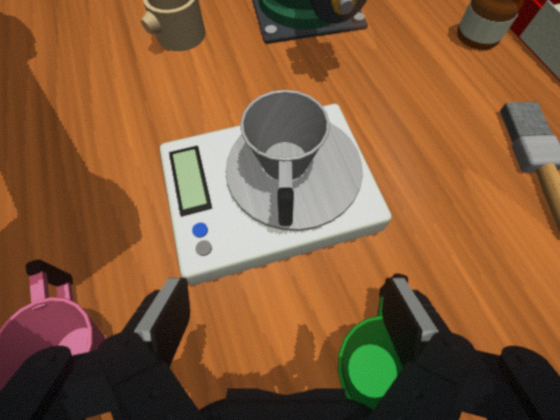

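The cup stands upright and empty on the pan at (285,145). I now move on to the knob.

```bash
python3 -m jog '0.12 0 -0.1 0 0 0 -1; 0.24 0.01 -0.1 0 -0.15 0 -1; 0.36 0.02 -0.07 0 -0.35 -0.01 -1; 0.459 0.023 -0.05 0.007 -0.526 -0.013 -1; 0.459 0.023 -0.05 0.007 -0.526 -0.013 -1; 0.459 0.023 -0.05 0.007 -0.526 -0.013 -1; 0.459 0.023 -0.05 0.007 -0.526 -0.013 -1'
python3 -m jog '0.1 -0.01 0.06 0.06 -0.17 -0.17 0; 0.22 -0.03 0.13 0.13 -0.35 -0.35 1; 0.33 -0.04 0.19 0.19 -0.52 -0.52 1; 0.446 -0.055 0.257 0.252 -0.69 -0.692 1; 0.446 -0.055 0.257 0.252 -0.69 -0.692 1; 0.446 -0.055 0.257 0.252 -0.69 -0.692 1; 0.446 -0.055 0.257 0.252 -0.69 -0.692 1'
python3 -m jog '0.13 0.02 0.02 0 -0.1 0.08 1; 0.26 0.03 0.05 -0.01 -0.2 0.16 1; 0.39 0.05 0.07 -0.02 -0.28 0.25 1; 0.5 0.06 0.09 -0.027 -0.348 0.313 1; 0.591 0.067 0.104 -0.027 -0.348 0.313 1; 0.591 0.067 0.104 -0.027 -0.348 0.313 1; 0.591 0.067 0.104 -0.027 -0.348 0.313 1; 0.591 0.067 0.104 -0.027 -0.348 0.313 1'
python3 - <<'E'
from h import *
snap("wrist","w8"); P,im=pts("w8"); x,y,z=P[...,0],P[...,1],P[...,2]
k=P[(np.hypot(x-.5125,y-.148)<.03)&(z>.09)&(z<.12)&(im.max(-1)<80)]
print(len(k)); 
if len(k): print(k.mean(0),k.min(0),k.max(0))
K=np.array([.5125,.148,.1]); f=robot.observe(); f=(np.array(f["position"]),R.from_rotvec(f["orientation"]).as_matrix()); M=frame(81,90)
for p in [K-.042*M[:,0]-.006*M[:,1]+[0,0,.06],K-.042*M[:,0]-.006*M[:,1]-[0,0,.01]]: print(p,*rel(p,M,f))
g=P[(np.hypot(x-.5965,y-.1345)<.026)&(z>.1)]; print(len(g))
cv2.imwrite("pics/v8.png",im)
E
```

```text
time_s: 18.18
position: [0.4196, -0.3283, 0.2697]
orientation: [-2.287, -1.575, -0.613]
wrist_force: [-0.6, -0.2, -0.6]
opening: 1.004
grasp_force: 0.0
time_s: 18.77
position: [0.4591, -0.1794, 0.2687]
orientation: [-2.126, -2.127, -0.185]
wrist_force: [-0.5, -0.2, -0.2]
opening: 0.003
grasp_force: 0.0
time_s: 19.43
position: [0.4797, -0.0023, 0.2697]
orientation: [-2.391, -2.034, 0.003]
wrist_force: [0.6, 0.1, -0.3]
opening: 0.001
grasp_force: 0.0
431
[0.51107834 0.14254446 0.10727015] [0.50081473 0.1366566  0.09656347] [0.5224349  0.1500354  0.11300668]
[0.50000362 0.1074557  0.16      ] 0.372 0.009 0.367 -0.006 -0.001 -0.009
[0.50000362 0.1074557  0.09      ] 0.372 0.009 0.6 -0.006 -0.001 -0.009
797
```

View pics/v8.png

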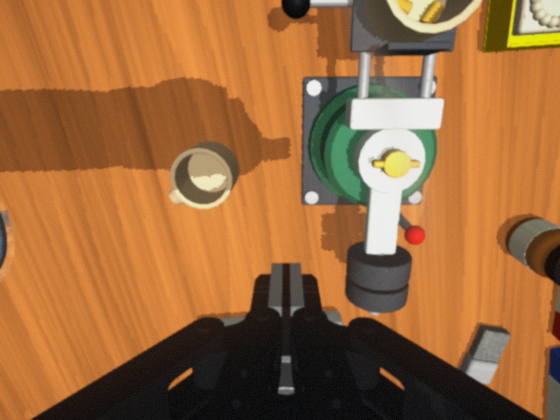

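The knob is at (297,5), ahead of the closed fingers. I descend behind it.

```bash
python3 -m jog '0.12 0 0.12 0 0 -0.009 1; 0.24 0.009 0.24 -0.006 0 -0.009 1; 0.372 0.009 0.367 -0.006 0 -0.009 1; 0.372 0.009 0.367 -0.006 0 -0.009 1; 0.372 0.009 0.367 -0.006 0 -0.009 1; 0.372 0.009 0.45 -0.006 0 -0.009 1; 0.372 0.009 0.53 -0.006 0 -0.009 1; 0.372 0.009 0.6 -0.006 0 -0.009 1; 0.372 0.009 0.6 -0.006 0 -0.009 1; 0.372 0.009 0.6 -0.006 0 -0.009 1; 0.372 0.009 0.6 -0.006 0 -0.009 1'
```

```text
time_s: 20.4
position: [0.5009, 0.109, 0.0923]
orientation: [2.385, 2.042, 0.005]
wrist_force: [-0.0, -0.3, -0.1]
opening: 0.001
grasp_force: 0.0
```

```bash
python3 -m jog '0.02 0 0 0 0 0 1; 0.04 0 0 0 0 0 1; 0.055 0 0 0 0 0 1; 0.07 0 0 0 0 0 1; 0.085 0 0 0 0 0 1; 0.1 0 0 0 0 0 1; 0.115 0 0 0 0 0 1; 0.13 0 0 0 0 0 1; 0.145 0 0 0 0 0 1; 0.16 0 0 0 0 0 1; 0.17 0 0 0 0 0 1; 0.18 0 0 0 0 0 1'
python3 -m jog '0.01 0 0 0 0 0 1; 0.015 0 0 0 0 0 1; 0.02 0 0 0 0 0 1'
```

```text
time_s: 21.4
position: [0.508, 0.164, 0.0911]
orientation: [2.383, 2.046, 0.003]
wrist_force: [1.2, -2.7, 2.0]
opening: 0.0
grasp_force: 1.4
time_s: 21.65
position: [0.5088, 0.1697, 0.0911]
orientation: [2.383, 2.045, 0.003]
wrist_force: [1.0, -2.6, 1.7]
opening: 0.0
grasp_force: 1.3
```

Contact is steady at about 3 N and the carriage is sliding. I keep pushing in small steps until the force rises.

```bash
python3 -m jog '0.01 0 0 0 0 0 1; 0.02 0 0 0 0 0 1; 0.03 0 0 0 0 0 1; 0.03 0 0 0 0 0 1'
python3 -m jog '0.008 0 0 0 0 0 1; 0.016 0 0 0 0 0 1; 0.024 0 0 0 0 0 1; 0.024 0 0 0 0 0 1'
python3 - <<'E'
from h import *
from scipy.optimize import least_squares
i,_,_=snap("scene","s9"); P,im=pts("s9"); x,y,z=P[...,0],P[...,1],P[...,2]
p=P[(np.hypot(x-.603,y-.17)<.055)&(z>.160)&(z<.173)&(im[...,2]>im[...,0].astype(int)+20)]
s=least_squares(lambda c:np.hypot(p[:,0]-c[0],p[:,1]-c[1])-.031,(.603,.17),loss="soft_l1",f_scale=.002); print(s.x,len(p))
E
```

```text
time_s: 21.98
position: [0.5101, 0.1793, 0.091]
orientation: [2.383, 2.047, 0.004]
wrist_force: [1.0, -1.7, 0.3]
opening: -0.001
grasp_force: 0.4
time_s: 22.32
position: [0.5102, 0.1805, 0.091]
orientation: [2.379, 2.037, -0.011]
wrist_force: [-1.6, -17.4, 6.1]
opening: -0.001
grasp_force: 8.7
[0.60536323 0.19041899] 154
```

The force jumped to 17 N and the motion stalled, so the carriage is at its stop. I back off, rise and check.

```bash
python3 -m jog '-0.04 0 0 0 0 0 1; -0.09 0 0 0 0 0 1; -0.13 0 0 0 0 0 1; -0.13 0 -0.12 0 0 0 1; -0.2 0.08 -0.24 0 0 0 1; -0.27 0.16 -0.36 0 0 0 1; -0.3 0.24 -0.48 0 0 0 1; -0.3 0.3 -0.6 0 0 0 1; -0.3 0.3 -0.6 0 0 0 1; -0.3 0.3 -0.6 0 0 0 1; -0.3 0.3 -0.6 0 0 0 1'
python3 - <<'E'
from h import *
im,_,_=snap("wrist","w10"); i3,_,_=snap("scene","s10"); K,e,A=cam("wrist")
q=K@(A.T@(np.array([.605,.189,.15])-e)); u,v=(q[:2]/q[2]).astype(int); print(u,v)
u0,v0=max(0,u-75),max(0,v-75)
c=im[v0:v0+130,u0:u0+150]; cv2.imwrite("pics/v10.png",np.hstack([cv2.resize(c,(400,400)),cv2.resize(i3[170:290,220:340],(400,400))]))
E
```

```text
time_s: 23.28
position: [0.5866, 0.083, 0.2714]
orientation: [2.383, 2.045, 0.006]
wrist_force: [-0.4, -0.5, -2.0]
opening: -0.005
grasp_force: 0.0
291 58
```

View pics/v10.png

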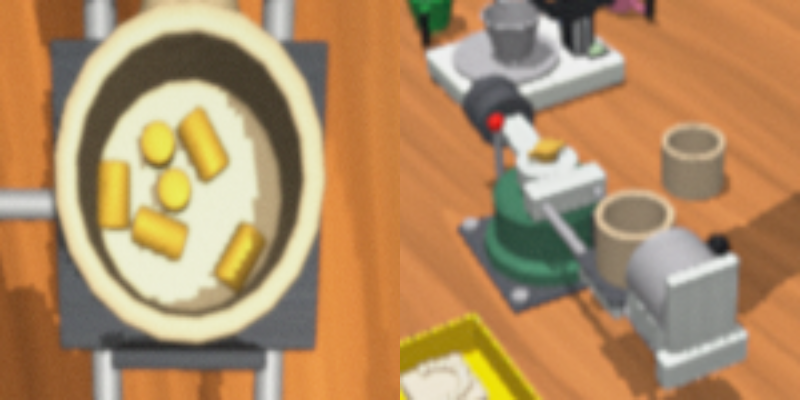

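All six ingots are visible in the crucible, the spout is against the ring, and the cup stands on the pan.

```bash
python3 -c "
from bench import robot
print(robot.hand_in())"
```

```text
the job is handed in; nothing more can be done
None
```

I handed the job in at about 23 s: all six ingots are in the crucible, the carriage is pushed to its stop against the ring, and the empty cup stands upright on the scale pan; hand-in returned no verdict.

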